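# Turn the divider leaf in the red recipe binder

## Robot

A 6-joint arm with a two-finger parallel gripper is mounted at the origin on the work surface. World frame = base frame: x ahead of the robot, y to its left, z up, the work surface at z = 0. Lengths are in mm, angles in degrees, forces in N, time in s.
With the tool pointing down it reaches from about 350 to 850 mm from the base axis. Payload 8.1 kg.
Tool frame: the origin (TCP) lies at the very end of the fingers, on their centre line; the grasp point (between the pads) lies r.tcp_to_grasp behind it (r.tcp_to_grasp is the distance from the TCP to the grasp point, in mm); z points along the fingers, y is the line along which they close (so a half turn about z gives the same grasp; the last joint's range is limited). The gripper opens to 85 mm and grips with 20 to 120 N. Pads are 22 mm wide; open, the fingers measure 114 mm over their backs; the gripper's body (76 mm by 85 mm) begins 54 mm behind the grasp point. The pads swing forward as they close: fully open they stand 13 mm farther back than shut.
Start: joints at [66.784, 7.471, 85.268, -0, 87.261, -4.893], TCP at [188.604, 569.591, 203.092] pointing down, gripper open.
Joint ranges: [-169.43, 169.43], [-51.17, 129.36], [1.28, 143.12], [-76.62, 256.62], [0, 156.53], [-152.29, 152.29]. Speed limits (degrees/s): [136.94, 136.94, 159.86, 180, 180, 180].

## Interface

Orientations are given as [roll, pitch, yaw] about the fixed x, y, z axes, in that order (R = Rz(yaw) Ry(pitch) Rx(roll)).
In Python, from bench import r gives the robot as it stands.
- The arm moves only by the shell command python3 -m handwheel 'ROWS' [OPENING] [FORCE]. ROWS is JSON, a list of rows, each a list of 4 numbers: the shift along the tool's x, y, z in m, then the turn about the tool's z in degrees. A call has 1 to 10 rows; each row shifts and turns the commanded pose from where the row before left it, along the tool's axes as they then stand; what a row does not reach is not made up. A row lasts 1/10 s, in which the tool goes at most 50 mm and 8.59 degrees, less where a joint would pass 70% of its speed; a pose out of reach is approached as far as the arm can. A call is refused whole if a number of a shift passes 0.05 or a number of a turn 8.59, either way. A call with a gripper value outside its range is refused whole. OPENING is the finger opening in m, from 0 to 0.0854, set as the call begins (- or left out, the last holds). The fingers move at their own pace and stop on an object; FORCE is the grip in N (left out, the last holds). Time passes only in rows, so rows that do not move let the fingers close. It gives the time, the measured TCP pose, the force, the opening and the grip force at its end, in the units of the state.
- r.sense(): the state, without advancing time (a new reading comes with each control period).
- r.snapshot(name): name is "side" or "top"; returns the picture (480x640x3 uint8, red, green, blue); there is no depth.
- r.camera_params(name): a dict with "fx", "fy", "cx", "cy" (pixels), "R" (3x3) and "t" (3): a world point X has camera coordinates R X + t. Camera axes: x right, y down, z forward; pixel columns grow to the right and rows downward; lengths in mm; the calibration is good to about 2 mm. A picture is of the moment at which its call begins. camera_params takes no time and is no camera call.
- r.hand_in(): hands the job in; it is judged then, once.
The state is a dict: "time": time; "joint_pos": joint angles; "qd": joint speeds; "joint_efforts": joint torques, N m; "tool_pos": TCP position; "tcp_rot": TCP orientation; "ft_force": force on the tool from outside, world axes, zero at the start; "wrist_torque": the same for the moment, N m; "finger_gap": finger opening in mm; "grip_force": force on a finger pad.
Only numpy, scipy, OpenCV 4.12 (cv2) and the standard library are available. Lean on these libraries where they do the work, as an engineer would, in place of code of your own. Each camera call takes 0.05 s, during which the arm holds its last target. There are 200 camera calls.

## Task

Two recipe ring binders lie open on the kitchen counter. In the red one, take the stiff divider leaf by its red tab, turn it over across the rings until it lies flat on the other side showing the picture of the dish, and let go. Leave the leaf of the blue binder as it lies.

Things in the scene. Friction and masses are not known exactly. Their poses are not given: they have to be found in the camera images.
- red_binder: fixed open red ring binder (a like blue one lies beside it, places swap). Cover 170 (x) x 236 (y) x 4 mm. Origin: centre of underside, on the counter; x along the spine, y to its left side, z up. The leaf's hinge line runs along x 27 mm above the origin, inside three rings of 16 mm radius. Card stacks: right (-y) 22 mm high, left 27 mm, both to 106 mm from the hinge line.
- red_tab (a point): grip point in the red tab of the red binder's leaf, mid width and thickness, 128 mm from the hinge line. Leaf: 150 mm along the spine, 4 thick, out to 105 mm. Tab: at mid-edge, 105 to 145 mm out, 30 wide along the spine, 5 thick, free over the counter, centre 24.5 mm up (29.5 when turned). Pinched across its width by the finger ends it pivots in them as the leaf turns. Axes turn with it
- red_leaf (a joint): angle of the red binder's leaf: 0 = flat on the right (-y) side as at the start, 1.57 = upright, 3.14 = flat on the left (+y) side, turned. Swings freely with slight friction and falls to the nearer side when let go; 50 to 100 g
- blue_leaf (a joint): angle of the blue binder's leaf, the same scale; it starts at 0 and is to stay there

How it is judged (in metres and radians):
At the end, for the whole second after the job is handed in: The red binder's leaf lies turned over on the left-hand side, within 0.19 rad (11 degrees) of flat, at rest; the blue binder's leaf is still flat on its right-hand side (within 0.15 rad) (value of joint red_leaf above 2.95 rad and velocity of joint red_leaf below 0.1 rad/s and value of joint blue_leaf below 0.15 rad); the robot touches nothing.
It fails at once if the blue binder's leaf is lifted more than 0.35 rad (value of joint blue_leaf above 0.35 rad).
It also fails if it takes over 38 s, if anything falls off the work surface, if the arm or the gripper's body presses on something with over 40 N, if the wrist force passes 120 N, or if a joint passes its speed limit or range.

## Working session

There is one attempt and no reset: what is moved stays moved. The work goes in short steps, Python scripts to look and compute and a shell command to move; the robot and the scene stay as the last step left them, time stands still between calls to the robot, and variables do not carry over. Pictures are saved under pics/ and viewed, at most 10 in all, crops included, and the job is handed in when it is done.

```bash
mkdir -p pics; python3 - <<'E'
from bench import r
import cv2
s=r.sense();print(s['tool_pos'],s['tcp_rot'],s['finger_gap'],s['time'],r.tcp_to_grasp)
for n in("top","side"):
    im=r.snapshot(n);cv2.imwrite(f"pics/{n}0.png",im[:,:,::-1]);print(n,r.camera_params(n))
E
```

```text
[188.36469644 569.00724252 202.02678584] [-1.79891102e+02 -1.05666530e-02  1.61673582e+02] 85.2720631015429 0.0 18.700000000000003
top {'fx': 447.71927719460666, 'fy': 447.71927719460666, 'cx': 320.94813378872686, 'cy': 230.90566582538995, 'R': array([[-0.0266264 , -0.99956829,  0.01242059],
       [-0.99545621,  0.02537645, -0.09177679],
       [ 0.09142198, -0.01480784, -0.99570214]]), 't': array([-63.8609602 , 546.0302462 , 890.76313205])}
side {'fx': 584.9572382310265, 'fy': 584.9572382310265, 'cx': 327.6215730986959, 'cy': 232.80689578434607, 'R': array([[ 0.80014872, -0.59947833, -0.01969175],
       [-0.34885394, -0.43842166, -0.82830392],
       [ 0.48791696,  0.66963586, -0.55993291]]), 't': array([-438.02872227,  200.96942862,  821.12673822])}
```

View pics/top0.png

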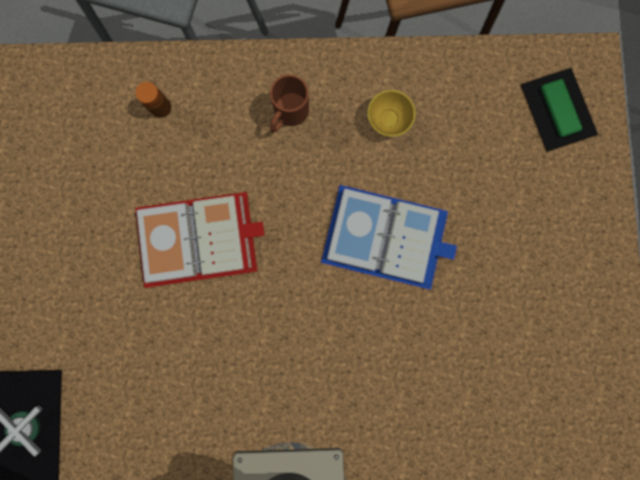

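View pics/side0.png

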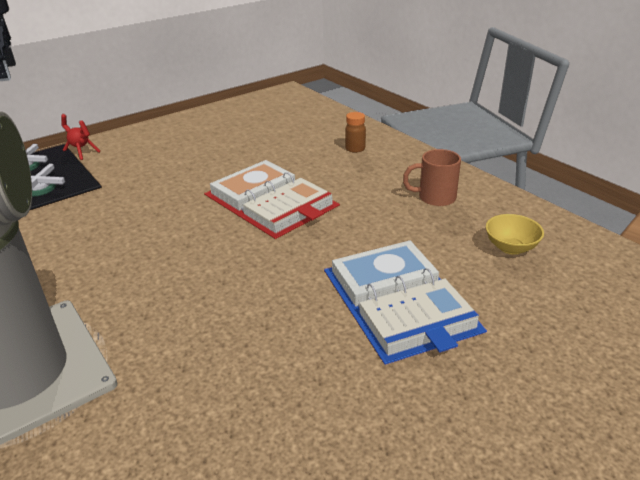

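The top view shows the red binder at about (195,240) with its tab at (252,230), and the blue binder at about (385,237) with its tab at (446,250). The gripper is out of view. Next I measure the red binder's pose.

```bash
cat > h.py <<'E'
from bench import r
import cv2, numpy as np
def ray(n,px,z):
    c=r.camera_params(n);R=np.array(c['R']);t=np.array(c['t']);px=np.atleast_2d(px).astype(float)
    d=np.c_[(px[:,0]-c['cx'])/c['fx'],(px[:,1]-c['cy'])/c['fy'],np.ones(len(px))]@R
    o=-R.T@t
    return o+d*((z-o[2])/d[:,2])[:,None]
def red(im,hi=6):
    h=cv2.cvtColor(im,cv2.COLOR_RGB2HSV)
    return cv2.inRange(h,(0,150,70),(hi,255,255))|cv2.inRange(h,(172,150,70),(180,255,255))
E
python3 - <<'E'
from h import *
for n,(u0,u1,v0,v1) in {"top":(120,280,180,300),"side":(195,350,150,245)}.items():
    im=cv2.imread(f"pics/{n}0.png")[:,:,::-1].copy()
    m=red(im);k=np.zeros_like(m);k[v0:v1,u0:u1]=m[v0:v1,u0:u1]
    if n=="top":
        f=cv2.morphologyEx(k,cv2.MORPH_CLOSE,np.ones((5,5)))
        c=max(cv2.findContours(k,cv2.RETR_EXTERNAL,cv2.CHAIN_APPROX_NONE)[0],key=cv2.contourArea)
        fill=cv2.drawContours(np.zeros_like(k),[c],-1,255,-1)
        body=cv2.morphologyEx(fill,cv2.MORPH_OPEN,np.ones((27,27)))
        v,u=np.nonzero(body);P=ray(n,np.c_[u,v],4)[:,:2].astype(np.float32)
        print(cv2.minAreaRect(P), P.mean(0))
        t=cv2.morphologyEx(fill&~body,cv2.MORPH_OPEN,np.ones((5,5)))
        nn,l,st,ce=cv2.connectedComponentsWithStats(t);print(st[1:],ce[1:])
        for c in ce[1:]: print(ray(n,c,26))
    big=cv2.resize(im[v0:v1,u0:u1],None,fx=4.5,fy=4.5,interpolation=2)[:,:,::-1]
    if n=="side": big=cv2.resize(im[v0:v1,u0:u1],None,fx=5,fy=5,interpolation=2)[:,:,::-1]
    cv2.imwrite(f"pics/c_{n}.png",big)
E
```

```text
((0.0, 0.0), (0.0, 0.0), 0.0) [nan nan]
[[ 235  193   29   80 1158]
 [ 197  275    5    5   25]] [[247.22279793 231.89982729]
 [199.         277.        ]]
[[545.93344099  72.41687365  26.        ]]
[[456.96743457 170.63051156  26.        ]]<stdin>:11: RuntimeWarning: Mean of empty slice.
  ret = um.true_divide(
```

View pics/c_top.png

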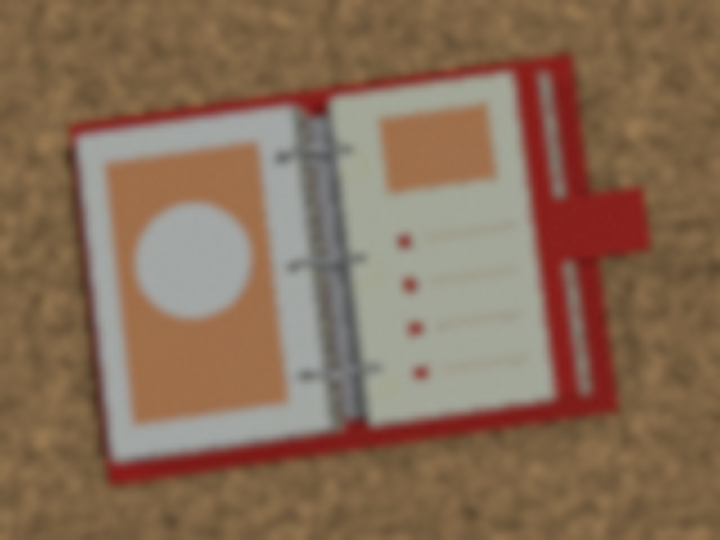

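View pics/c_side.png

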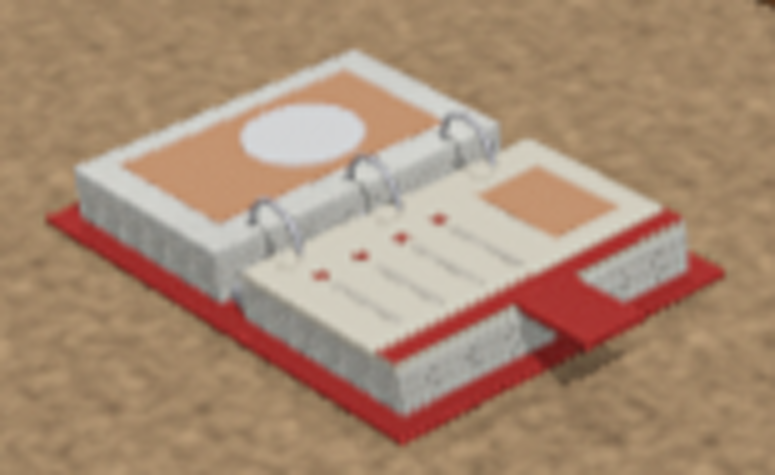

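The crops show the cover corners at crop pixels (572,57), (615,410), (108,485) and (70,125), and the tab tip at (643,187) to (650,250).

```bash
python3 - <<'E'
from h import *
f=lambda a:(np.array(a,float)+.5)/4.5-.5+[120,180]
C=ray("top",f([[572,57],[615,410],[108,485],[70,125]]),4)[:,:2]
T=ray("top",f([[643,187],[650,250]]),27)[:,:2]
print(C,C.mean(0),"\n",T)
ex=(C[0]-C[1]+C[3]-C[2]); print(np.linalg.norm(C[0]-C[1]),np.linalg.norm(C[0]-C[3]))
yl=np.arctan2(*ex[::-1]);ey=C[3]-C[0]+C[2]-C[1];y2=np.arctan2(-ey[0],ey[1])
print(np.degrees([yl,y2]))
a=(170*yl+236*y2)/406;o=C.mean(0);Y=np.array([-np.sin(a),np.cos(a)])
print("tab from cover",o-128*Y,"tip",o-145*Y,"from tip",T.mean(0)+17*Y, "width",np.linalg.norm(T[0]-T[1]))
g=lambda a:(np.array(a,float)+.5)/5-.5+[195,150]
print("side tab tip",ray("side",g([[587,347],[640,312]]),27)[:,:2].mean(0)+17*Y, "cover near/right corners",ray("side",g([[402,441],[722,270]]),4)[:,:2])
E
```

```text
[[631.85354255  75.80449163]
 [466.67227015  57.91670125]
 [438.62569344 290.06146417]
 [605.50775788 309.24010873]] [535.66481601 183.25569145] 
 [[567.0718186   40.85816985]
 [538.28070805  38.11479805]]
166.14700056469883 234.91761896380555
[6.36925169 6.66348823]
tab from cover [550.24424445  56.08871355] tip [552.18057478  39.1993493 ] from tip [550.73993299  56.3758482 ] width 28.92151682079039
side tab tip [552.51982803  57.71752637] cover near/right corners [[468.26310403  57.10094872]
 [635.86425134  79.5339176 ]]
```

```bash
python3 -m handwheel '[[0,0,0,8.14],[0,0,0,8.14],[0,0,0,8.14],[0,0,0,8.14],[0,0,0,8.14],[0,0,0,8.14],[0,0,0,8.14],[0,0,0,8.14]]' 0.055 30; python3 -m handwheel '[[-0.0275,0.0151,0,0],[-0.0275,0.0151,0,0],[-0.0275,0.0151,0,0],[-0.0275,0.0151,0,0],[-0.0275,0.0151,0,0],[-0.0275,0.0151,0,0],[-0.0275,0.0151,0,0],[-0.0275,0.0151,0,0],[-0.0275,0.0151,0,0],[-0.0275,0.0151,0,0]]'
```

```text
time: 0.9
tool_pos: [188.5, 569.2, 202.5]
tcp_rot: [-180.0, 0.1, 96.2]
ft_force: [-0.6, -0.3, -0.2]
finger_gap: 55.0
grip_force: 0.0
time: 1.9
tool_pos: [370.4, 312.3, 202.7]
tcp_rot: [-180.0, 0.0, 96.6]
ft_force: [-0.2, 0.4, 0.3]
finger_gap: 54.9
grip_force: 0.0
```

```bash
python3 -m handwheel '[[-0.0275,0.0151,0,0],[-0.0275,0.0151,0,0],[-0.0275,0.0151,0,0],[-0.0275,0.0151,0,0],[-0.0275,0.0151,0,0],[-0.0275,0.0151,0,0],[-0.0275,0.0151,0,0],[-0.0275,0.0151,0,0],[-0.0275,0.0151,0,0],[-0.0275,0.0151,0,0]]'; python3 -m handwheel '[[0,0,0.03,0],[0,0,0.03,0],[0,0,0.03,0],[0,0,0.03,0],[0,0,0.02,0],[0,0,0,0],[0,0,0,0]]'
python3 - <<'E'
from h import *
im=r.snapshot("side");cv2.imwrite("pics/s1.png",cv2.resize(im[60:260,180:380],None,fx=3,fy=3)[:,:,::-1])
E
```

```text
time: 2.9
tool_pos: [551.7, 56.5, 202.6]
tcp_rot: [-180.0, -0.0, 96.6]
ft_force: [0.6, 0.4, 0.8]
finger_gap: 55.2
grip_force: 0.0
time: 3.6
tool_pos: [551.1, 57.7, 63.1]
tcp_rot: [-179.9, -0.0, 96.6]
ft_force: [-0.4, -0.2, 0.3]
finger_gap: 55.0
grip_force: 0.0
```

View pics/s1.png

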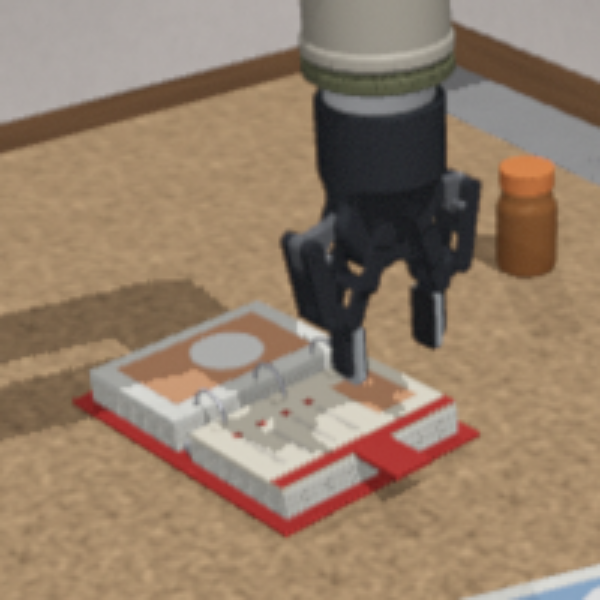

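The fingers straddle the tab from above, at about (390,360) in the crop, with the tab below at (395,450). Descend and close.

```bash
python3 -m handwheel '[[0,0,0.015,0],[0,0,0.015,0],[0,0,0.010,0],[0,0,0.01,0],[0,0,0,0],[0,0,0,0]]'; python3 - <<'E'
from h import *
im=r.snapshot("side");cv2.imwrite("pics/s2.png",cv2.resize(im[110:260,220:370],None,fx=4,fy=4)[:,:,::-1])
E
```

```text
time: 4.25
tool_pos: [551.2, 57.7, 12.7]
tcp_rot: [-180.0, -0.0, 96.6]
ft_force: [-0.9, 0.7, -0.4]
finger_gap: 54.6
grip_force: 0.0
```

View pics/s2.png

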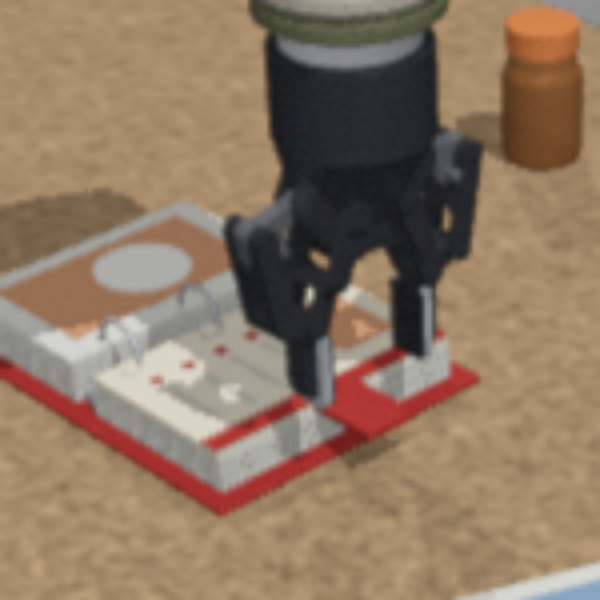

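The open fingers straddle the tab: left end at (320,405), right end at (415,350), tab between them at about (370,395). They sit slightly high because they are open, so I go 3 mm lower and close.

```bash
python3 -m handwheel '[[0,0,0.003,0],[0,0,0,0]]'; python3 -m handwheel '[[0,0,0,0],[0,0,0,0],[0,0,0,0],[0,0,0,0],[0,0,0,0],[0,0,0,0],[0,0,0,0],[0,0,0,0]]' 0.0 30; python3 -m handwheel '[[0.001,0,-0.01,0],[0.001,0,-0.01,0],[0,0,0,0]]'
```

```text
time: 4.5
tool_pos: [551.6, 57.7, 10.3]
tcp_rot: [180.0, 0.0, 96.6]
ft_force: [-0.3, -0.3, 0.1]
finger_gap: 54.6
grip_force: 0.0
time: 5.3
tool_pos: [551.4, 57.7, 10.1]
tcp_rot: [180.0, 0.0, 96.6]
ft_force: [-0.6, 0.4, -0.5]
finger_gap: 0.1
grip_force: 0.0
time: 5.6
tool_pos: [553.1, 59.9, 32.7]
tcp_rot: [179.8, 0.0, 96.6]
ft_force: [1.2, 0.0, 0.3]
finger_gap: 0.1
grip_force: 0.0
```

```bash
python3 - <<'E'
from h import *
im=r.snapshot("side");cv2.imwrite("pics/s3.png",cv2.resize(im[110:260,220:370],None,fx=4,fy=4)[:,:,::-1])
s=r.sense();print(s['tool_pos'],s['finger_gap'])
# waypoints along arc from now, in tool x / z(down), world dy along Y ~ tool x
L=128;t0=np.arcsin((20-2.5)/L)
th=np.linspace(t0,np.pi,29)
print(np.round(np.c_[np.degrees(th[1:]),np.diff(-L*np.cos(th)),-np.diff(L*np.sin(th))],1).tolist())
E
```

```text
[552.62969958  59.79321676  31.86590593] -0.29541561992638476
[[14.0, 2.6, -13.5], [20.2, 4.0, -13.1], [26.3, 5.4, -12.6], [32.4, 6.7, -12.0], [38.6, 8.0, -11.2], [44.7, 9.1, -10.3], [50.9, 10.2, -9.2], [57.0, 11.1, -8.1], [63.2, 11.9, -6.8], [69.3, 12.6, -5.5], [75.5, 13.1, -4.1], [81.6, 13.5, -2.7], [87.8, 13.7, -1.3], [93.9, 13.7, 0.2], [100.1, 13.6, 1.7], [106.2, 13.4, 3.1], [112.4, 13.0, 4.5], [118.5, 12.4, 5.9], [124.7, 11.7, 7.2], [130.8, 10.9, 8.4], [137.0, 9.9, 9.5], [143.1, 8.8, 10.5], [149.3, 7.6, 11.4], [155.4, 6.4, 12.2], [161.6, 5.0, 12.8], [167.7, 3.6, 13.2], [173.9, 2.2, 13.6], [180.0, 0.7, 13.7]]
```

View pics/s3.png

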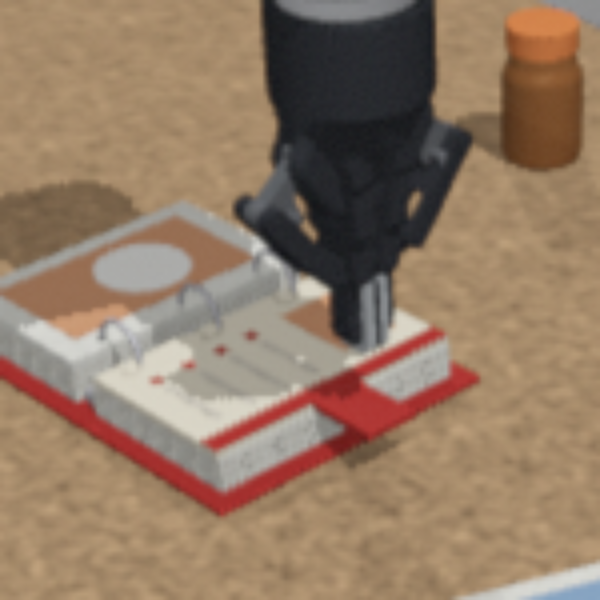

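Grip missed: the fingers closed fully (ends at crop (372,348)) and the tab is still flat at (370,400). I check the gripper position against the pixels.

```bash
python3 - <<'E'
from h import *
def proj(n,X):
    c=r.camera_params(n);q=np.array(c['R'])@X+np.array(c['t']);return np.round([c['fx']*q[0]/q[2]+c['cx'],c['fy']*q[1]/q[2]+c['cy']],1)
for X in([552.6,59.8,31.9],[551,57,27],[551,57,22],[553,42,27]): print(X,proj("side",np.array(X,float)),(proj("side",np.array(X,float))-[220,110])*4, proj("top",np.array(X,float)))
im=r.snapshot("top");cv2.imwrite("pics/t3.png",cv2.resize(im[170:290,170:290],None,fx=5,fy=5)[:,:,::-1])
E
```

```text
[552.6, 59.8, 31.9] [310.6 209.4] [362.4 397.6] [253.  228.2]
[551, 57, 27] [310.9 212.5] [363.6 410. ] [254.7 229.2]
[551, 57, 22] [311.  214.7] [364.  418.8] [255.  229.4]
[553, 42, 27] [316.4 215.5] [385.6 422. ] [262. 228.]
```

View pics/t3.png

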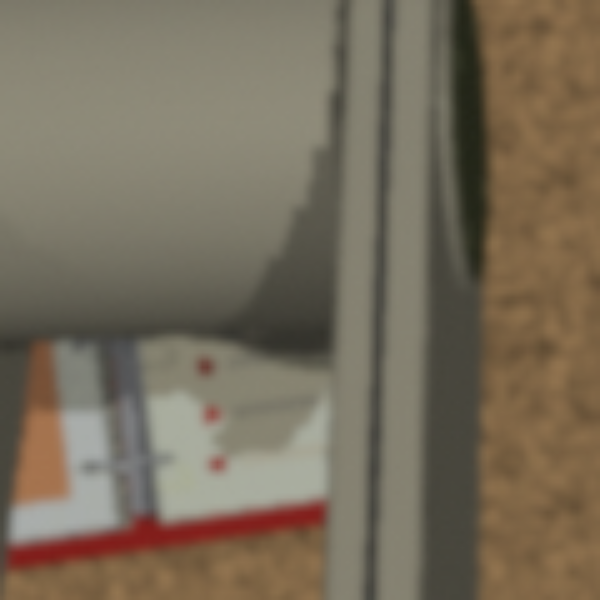

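The closed finger ends show 13 px above the point where the measured TCP projects. One view cannot split height from lateral offset, so I move left, where both cameras see the fingers, and triangulate.

```bash
python3 -m handwheel '[[0,0,-0.035,0],[0,0,-0.035,0],[0.04,0,0,0],[0.04,0,0,0],[0.04,0,0,0],[0.04,0,0,0],[0.04,0,0,0],[0.04,0,0,0],[0.04,0,0,0],[0,0,0,0]]'
python3 -m handwheel '[[0.03,0,0,0],[0,0,0,0],[0,0,0,0]]'
python3 - <<'E'
from h import *
s=r.sense();X=np.array(s['tool_pos']);print(X)
out=[]
for n in("top","side"):
    im=r.snapshot(n);cv2.imwrite(f"pics/{n}4.png",im[:,:,::-1])
    c=r.camera_params(n);q=np.array(c['R'])@X+np.array(c['t']);u,v=c['fx']*q[0]/q[2]+c['cx'],c['fy']*q[1]/q[2]+c['cy']
    u0=max(0,int(u)-50);v0=max(0,int(v)-75);print(n,u,v,u0,v0,(u-u0)*4,(v-v0)*4)
    out.append(cv2.resize(im[v0:v0+150,u0:u0+100],(400,600),interpolation=2))
cv2.imwrite("pics/ts4.png",np.hstack(out)[:,:,::-1])
E
```

```text
time: 6.7
tool_pos: [517.7, 342.4, 99.8]
tcp_rot: [-180.0, -0.1, 96.8]
ft_force: [-0.4, -0.4, 0.3]
finger_gap: -0.3
grip_force: 0.0
time: 7.0
tool_pos: [515.5, 367.4, 99.6]
tcp_rot: [-180.0, 0.0, 96.6]
ft_force: [0.1, -1.0, -0.8]
finger_gap: -0.0
grip_force: 0.0
[515.52575209 367.3913159   99.55924836]
top 82.6237040973773 248.6532124989473 32 173 202.4948163895092 302.61284999578925
side 212.87716650917207 129.79176077680023 162 54 203.50866603668828 303.1670431072009
```

View pics/ts4.png

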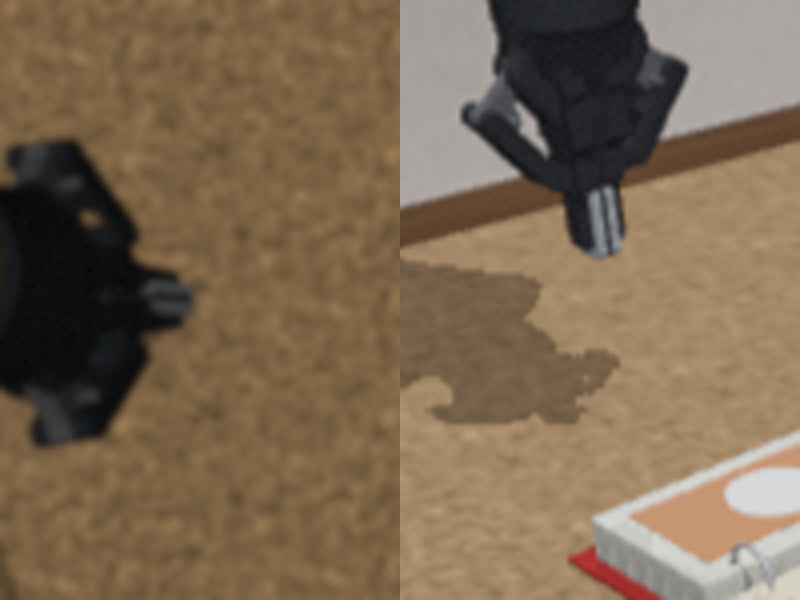

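The top crop shows the finger end at (190,300), against a predicted (202,303). The side crop shows it at (200,255), against a predicted (203,303). Now triangulate that front edge.

```bash
python3 - <<'E'
from h import *
for a,b in(((80,248),(212,118)),((79,248),(212,117))):
    A=[ray("top",a,z)[0] for z in(0,200)];B=[ray("side",b,z)[0] for z in(0,200)]
    d1=A[1]-A[0];d2=B[1]-B[0];k=np.linalg.lstsq(np.c_[d1,-d2],B[0]-A[0],rcond=None)[0]
    print(A[0]+k[0]*d1,B[0]+k[1]*d2)
E
```

```text
[514.80246728 356.27696994 130.25113489] [512.74696251 357.41883007 130.70764264]
[514.70463984 356.93938656 132.38857479] [513.21992061 357.76488451 132.7204253 ]
```

Lateral position agrees to about 2.5 mm. In height the finger ends are really about 30 mm above the reported TCP, so I will command 30 mm lower while watching the force.

```bash
python3 -m handwheel '[[-0.039,0,0,0],[-0.039,0,0,0],[-0.039,0,0,0],[-0.039,0,0,0],[-0.039,0,0,0],[-0.039,0,0,0],[-0.039,0,0,0],[-0.039,0.001,0,0],[0,0,0,0],[0,0,0,0]]' 0.055 30; python3 -m handwheel '[[0,0,0.03,0],[0,0,0.03,0],[0,0,0.025,0],[0,0,0.01,0],[0,0,0,0],[0,0,0,0]]';python3 -m handwheel '[[0,0,0.005,0],[0,0,0.005,0],[0,0,0.005,0],[0,0,0,0],[0,0,0,0]]'
python3 - <<'E'
from h import *
im=r.snapshot("side");cv2.imwrite("pics/s5.png",cv2.resize(im[110:260,220:370],None,fx=4,fy=4)[:,:,::-1])
E
```

```text
time: 8.1
tool_pos: [552.3, 56.1, 100.1]
tcp_rot: [-180.0, -0.0, 96.4]
ft_force: [-0.0, -0.2, -0.2]
finger_gap: 54.9
grip_force: 0.0
time: 8.7
tool_pos: [553.1, 58.3, 6.2]
tcp_rot: [179.9, 0.0, 96.6]
ft_force: [0.3, 0.2, 0.1]
finger_gap: 55.0
grip_force: 0.0
time: 9.2
tool_pos: [552.2, 57.7, -10.1]
tcp_rot: [-180.0, -0.0, 96.6]
ft_force: [0.1, 1.0, -0.7]
finger_gap: 55.3
grip_force: 0.0
```

View pics/s5.png

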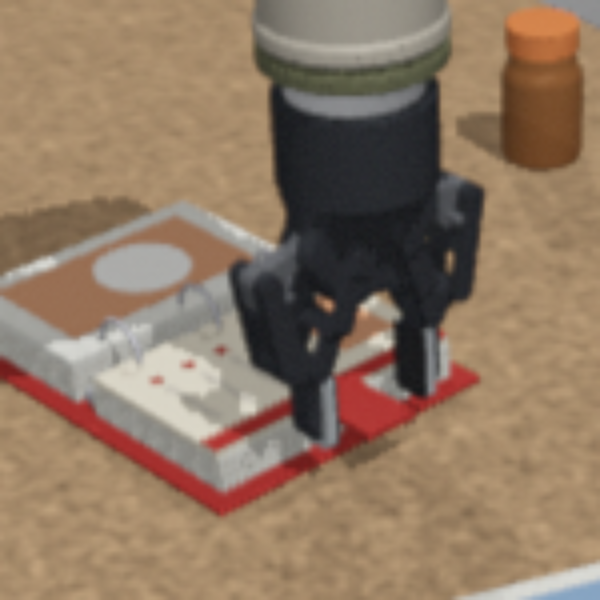

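The picture shows the finger ends at (320,445) and (418,395), straddling the tab at roughly its height. I go 8 mm lower and close.

```bash
python3 -m handwheel '[[0,0,0.004,0],[0,0,0.004,0],[0,0,0,0],[0,0,0,0]]'; python3 -m handwheel '[[0,0,0,0],[0,0,0,0],[0,0,0,0],[0,0,0,0],[0,0,0,0],[0,0,0,0],[0,0,0,0],[0,0,0,0]]' 0.0 30
```

```text
time: 9.65
tool_pos: [552.1, 57.8, -18.2]
tcp_rot: [-180.0, -0.0, 96.6]
ft_force: [-0.3, -0.6, 0.5]
finger_gap: 54.8
grip_force: 0.0
time: 10.45
tool_pos: [552.4, 57.8, -17.7]
tcp_rot: [-180.0, 0.0, 96.6]
ft_force: [-3.3, 0.7, 5.6]
finger_gap: 29.3
grip_force: 29.9
```

Gripped: gap 29.3 mm, 30 N. Work out the arc.

```bash
python3 - <<'E'
import numpy as np
th=np.radians(np.linspace(-1.1,178.9,41))
print(np.round(np.c_[np.diff(-127*np.cos(th)),-np.diff(127*np.sin(th))],1)[:20].tolist())
E
```

```text
[[0.2, -10.0], [1.0, -9.9], [1.8, -9.8], [2.5, -9.6], [3.3, -9.4], [4.0, -9.1], [4.7, -8.8], [5.4, -8.4], [6.0, -7.9], [6.6, -7.5], [7.2, -6.9], [7.7, -6.3], [8.2, -5.7], [8.6, -5.0], [9.0, -4.3], [9.3, -3.6], [9.5, -2.9], [9.7, -2.1], [9.9, -1.4], [10.0, -0.6]]
```

```bash
python3 -m handwheel '[[0.0002,0,-0.01,0],[0.001,0,-0.0099,0],[0.0018,0,-0.0098,0],[0.0025,0,-0.0096,0]]'; python3 -m handwheel '[[0.0033,0,-0.0094,0],[0.004,0,-0.0091,0],[0.0047,0,-0.0088,0],[0.0054,0,-0.0084,0],[0.006,0,-0.0079,0],[0.0066,0,-0.0075,0]]'
```

```text
time: 10.85
tool_pos: [551.6, 63.7, 22.2]
tcp_rot: [-180.0, -0.0, 96.6]
ft_force: [0.6, 3.6, -4.3]
finger_gap: 29.2
grip_force: 30.1
time: 11.45
tool_pos: [548.0, 93.5, 72.9]
tcp_rot: [-180.0, 0.0, 96.6]
ft_force: [0.4, 2.3, -6.1]
finger_gap: 29.4
grip_force: 31.6
```

```bash
python3 -m handwheel '[[0.0072,0,-0.0069,0],[0.0077,0,-0.0063,0],[0.0082,0,-0.0057,0],[0.0086,0,-0.005,0],[0.009,0,-0.0043,0],[0.0093,0,-0.0036,0],[0.0095,0,-0.0029,0],[0.0097,0,-0.0021,0],[0.0099,0,-0.0014,0],[0.01,0,-0.0006,0]]'; python3 - <<'E'
from h import *
print(r.sense()['ft_force'])
im=r.snapshot("side");cv2.imwrite("pics/s6.png",im[:,:,::-1])
m=red(im)[80:245,195:350];v,u=np.nonzero(m);print(len(v));n,l,s,c=cv2.connectedComponentsWithStats(m);print([list(q) for q in s[1:] if q[4]>30])
E
```

```text
time: 12.45
tool_pos: [537.6, 182.0, 111.7]
tcp_rot: [-179.9, 0.0, 96.6]
ft_force: [-5.5, -4.7, -0.5]
finger_gap: 28.7
grip_force: 35.1
[-5.52186995 -4.66039925 -0.53449992]
975
[[np.int32(68), np.int32(41), np.int32(12), np.int32(24), np.int32(240)], [np.int32(75), np.int32(82), np.int32(9), np.int32(11), np.int32(73)], [np.int32(10), np.int32(111), np.int32(135), np.int32(48), np.int32(662)]]
```

The leaf is upright: the red tab shows at about (269,133). Continue down the other side, mirrored.

```bash
python3 -m handwheel '[[0.01,0,0.0002,0],[0.0099,0,0.001,0],[0.0098,0,0.0018,0],[0.0096,0,0.0025,0],[0.0094,0,0.0033,0],[0.0091,0,0.004,0],[0.0088,0,0.0047,0],[0.0084,0,0.0054,0],[0.0079,0,0.006,0],[0.0075,0,0.0066,0]]'; python3 -m handwheel '[[0.0069,0,0.0072,0],[0.0063,0,0.0077,0],[0.0057,0,0.0082,0],[0.005,0,0.0086,0],[0.0043,0,0.009,0],[0.0036,0,0.0093,0]]'
```

```text
time: 13.5
tool_pos: [526.7, 274.5, 77.5]
tcp_rot: [-180.0, -0.2, 96.6]
ft_force: [-14.4, 3.8, 9.2]
finger_gap: 29.3
grip_force: 32.2
time: 14.1
tool_pos: [522.8, 306.8, 27.0]
tcp_rot: [-180.0, -0.2, 96.6]
ft_force: [-12.7, 10.9, 8.5]
finger_gap: 28.9
grip_force: 42.7
```

```bash
python3 -m handwheel '[[0.0029,0,0.0095,0],[0.0021,0,0.0097,0]]';python3 -m handwheel '[[0.0014,0,0.0099,0],[0.0006,0,0.008,0],[0,0,0,0],[0,0,0,0]]'
```

```text
time: 14.3
tool_pos: [522.2, 311.6, 7.5]
tcp_rot: [-179.9, -0.2, 96.6]
ft_force: [-11.0, 3.8, 3.3]
finger_gap: 28.9
grip_force: 46.5
time: 14.7
tool_pos: [521.9, 313.1, -10.8]
tcp_rot: [-179.9, -0.2, 96.6]
ft_force: [-10.3, 8.0, 3.3]
finger_gap: 29.3
grip_force: 47.2
```

Release, let the leaf settle, then raise.

```bash
python3 -m handwheel '[[0,0,0,0],[0,0,0,0],[0,0,0,0],[0,0,0,0],[0,0,0,0],[0,0,0,0]]' 0.055; python3 -m handwheel '[[0,0,-0.01,0],[0,0,-0.01,0],[0,0,-0.02,0],[0,0,-0.03,0],[0.01,0,-0.04,0],[0.03,0,-0.03,0],[0.04,0,0,0],[0.04,0,0,0],[0,0,0,0],[0,0,0,0]]'
python3 - <<'E'
from h import *
print(r.sense()['ft_force'])
for n in("top","side"):
    im=r.snapshot(n);cv2.imwrite(f"pics/{n}7.png",im[:,:,::-1])
    m=red(im);nn,l,s,c=cv2.connectedComponentsWithStats(m);print(n,[(q.tolist(),np.round(d).tolist()) for q,d in zip(s[1:],c[1:]) if q[4]>40])
    h=cv2.cvtColor(im,cv2.COLOR_RGB2HSV);b=cv2.inRange(h,(108,170,70),(125,255,255));print("blue",cv2.boundingRect(b))
    b0=cv2.inRange(cv2.cvtColor(cv2.imread(f"pics/{n}0.png"),cv2.COLOR_BGR2HSV),(108,170,70),(125,255,255));print(cv2.boundingRect(b0))
    c=r.camera_params(n);q=np.array(c['R'])@np.array([521.5,311,29.5])+np.array(c['t']);print("exp tab",c['fx']*q[0]/q[2]+c['cx'],c['fy']*q[1]/q[2]+c['cy'])
E
```

```text
time: 15.3
tool_pos: [523.6, 309.8, -11.3]
tcp_rot: [180.0, -0.0, 96.5]
ft_force: [-0.4, -0.4, -0.1]
finger_gap: 55.3
grip_force: 0.0
time: 16.3
tool_pos: [509.5, 430.0, 129.5]
tcp_rot: [180.0, -0.0, 96.7]
ft_force: [0.3, -0.4, 0.1]
finger_gap: 55.2
grip_force: 0.0
[ 0.33422828 -0.35387486  0.12869035]
top [([144, 192, 113, 96, 912], [220.0, 248.0]), ([163, 231, 11, 11, 97], [168.0, 236.0]), ([120, 239, 21, 17, 282], [130.0, 247.0])]
blue (322, 187, 133, 101)
(322, 187, 133, 101)
exp tab 128.761679550826 246.7878795299275
side [([62, 115, 38, 45, 571], [77.0, 137.0]), ([223, 162, 20, 10, 117], [232.0, 167.0]), ([205, 191, 135, 48, 668], [271.0, 217.0])]
blue (325, 269, 161, 95)
(325, 269, 161, 95)
exp tab 231.720753128095 167.38269911829087
```

Both views put the tab where a flat turned leaf should have it, the blue binder's outline is unchanged, and the gripper is clear.

```bash
python3 -c "
from bench import r
print(r.hand_in())"
```

```text
the job is handed in; nothing more can be done
None
```

I turned the red binder's leaf over and let go; both cameras showed it lying flat on the left side and the blue binder unchanged, and I handed the job in at about 16.4 s, though no verdict was returned.

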